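# Fit the hip-joint pivot pin by feel

## Task

Take the steel pivot pin out of the blue rack, find the sharp-edged blind hole in the top of the hip plate's round aluminium bearing carrier by feeling for it with the pin's foot, and press the pin straight in until its collar lies flat on the carrier. The carrier is an eccentric set by hand, so its hole is a few millimetres off the middle: search with a light touch and press steadily, without ever forcing the pin hard against it. Let go of the pin and leave the brass pins and everything else on the bench as they are.

Things in the scene. Friction and masses are not known exactly. Their poses are not given: they have to be found in the camera images.
- pin_grip (a point): steel pivot pin, the only steel one, standing in the blue rack. Upper part: journal 14 mm dia, 44 mm long, to grip; below it a collar 22 mm dia, 4 mm thick, then the shank; 70 mm overall, about 90 g. This point: middle of the journal, on the axis, 48 mm above the foot, 26 mm above the collar's underside; z up along the pin. Grip at or a little above it: fingertips must clear the collar
- pin_foot (a point): centre of the steel pin's foot: end of the plain shank, 12 mm dia, 22 mm long from foot to collar, edges just broken (0.5 mm). Light press fit in the carrier's hole: it drops in freely for some 4 mm, then needs a steady push of about 10 N until the collar stops on the carrier's face. Its weight does not sink it; it stays where it is pressed
- rack: blue pin rack, a fixed block 56 x 184 mm, 30 mm high; origin at the centre of its underside, y along its length. Three holes 14 mm dia, 24 mm deep, at y = -60, 0 and +60 mm hold the pins upright, collars resting on its top; which pin is in which hole varies
- brass_a_grip (a point): a shorter brass pin for another joint, standing in the blue rack (54 mm overall, journal 14 mm dia, 28 mm long); this point is the middle of its journal. To be left in its hole
- brass_b_grip (a point): a shorter brass pin for another joint, standing in the blue rack (54 mm overall, journal 14 mm dia, 28 mm long); this point is the middle of its journal. To be left in its hole
- jig: fixed grey base 130 x 200 mm (y along the long side; origin: centre of its underside) carrying a white hip plate. In its middle, in a dark round seat 74 mm dia, the bearing carrier: bright aluminium disc 54 mm dia, 30 mm high, its level top face 60 mm above the bench. In that face, off its centre, the blind hole: 13 mm dia, 23 mm deep, no chamfer. A black servo at y = +64 mm is as tall
- seat_mark (a point): middle of the carrier's seat, at the height of its top face; axes as the jig's. The carrier is an eccentric, turned by hand to tension a belt: the hole's centre lies 3.5 to 5.5 mm from this point, in any direction (not measured; it stays put). Pin home: middle of journal 26 mm above the face. Never load the carrier with over 50 N through the pin (push and sideways wedging added up)
- screwdriver: screwdriver with a red handle lying on the bench; not to be disturbed
- wrench: steel spanner lying on the bench; not to be disturbed
- spool: small spool of red wire, 60 mm dia, 42 mm high; not to be disturbed
- meter: yellow multimeter 145 x 78 x 36 mm; not to be disturbed
- board: green circuit board 90 x 64 mm; not to be disturbed
- link: spare white leg link 148 x 38 x 12 mm; not to be disturbed

How it is judged (in metres and radians):
On the way, in this order (a step that is already met when the one before it is completed fails the run):
1. the steel pin is drawn up out of the rack, held clear above the bench (height (world z) of pin_grip above 0.085 m and contact force between the fingers and pin above 2 N), for 0.1 s.
2. the pin's foot has dropped at least 2.5 mm into the carrier's hole, pin upright (z of pin_grip in the frame of seat_mark below 0.0455 m and horizontal distance between pin_grip and seat_mark below 0.008 m and angle between pin_grip's own z axis and vertical below 0.12 rad), for 0.1 s.
At the end, for the whole second after the job is handed in: the steel pin is fully home in the bearing carrier's hole: collar within 1.5 mm of the face, pin upright within 0.05 rad, within 8 mm of the seat mark sideways (only the hole lets it so deep), at rest and let go (z of pin_grip in the frame of seat_mark between 0.0235 and 0.0275 m and horizontal distance between pin_grip and seat_mark below 0.008 m and angle between pin_grip's own z axis and vertical below 0.05 rad and linear speed of pin below 0.01 m/s); the robot touches nothing.
It fails at once if the pin is forced against the bearing carrier or jig with more than 50 N, push and wedging added up (contact force between pin and jig above 50 N).
It fails at once if a brass pin or another thing on the bench is moved by more than 20 mm (distance of any of brass_a_grip, brass_b_grip, screwdriver, wrench, spool, meter, board, link from where it was at the start of the episode above 0.02 m).
It also fails if it takes over 67 s, if anything falls off the work surface, if the arm or the gripper's body presses on something with over 40 N, if the wrist force passes 120 N, or if a joint passes its speed limit or range.

## Robot

A 7-joint arm with a two-finger parallel gripper is mounted at the origin on the work surface. World frame = base frame: x ahead of the robot, y to its left, z up, the work surface at z = 0. Lengths are in mm, angles in rad, forces in N, time in s.
With the tool pointing down it reaches from about 400 to 875 mm from the base axis. Payload 4.4 kg.
Tool frame: the origin (TCP) lies at the very end of the fingers, on their centre line; the grasp point (between the pads) lies 19 mm behind it; z points along the fingers, y is the direction in which the jaws open and shut (so a half turn about z gives the same grasp; the last joint's range is limited). The gripper opens to 85 mm and grips with 20 to 120 N. Pads are 22 mm wide; open, the fingers measure 114 mm over their backs; the gripper's body (76 mm by 85 mm) begins 54 mm behind the grasp point. The pads swing forward as they close: fully open they stand 13 mm farther back than shut.
Start: joints at [-1.321, 0.628, 0.038, 1.517, -0.027, 0.996, -0.02], TCP at [201.851, 617.879, 231.313] pointing down, gripper open.
Joint ranges: [-3.06, 3.06], [-0.37, 2.12], [-1.25, 1.32], [0.18, 2.47], [-1.1, 4.24], [0.23, 1.98], [-2.94, 2.94]. Speed limits (rad/s): [2.57, 2.57, 3.14, 3.14, 3.14, 3.14, 3.14].

## Interface

Orientations are given as [roll, pitch, yaw] about the fixed x, y, z axes, in that order (R = Rz(yaw) Ry(pitch) Rx(roll)).
In Python, from cell import ctrl gives the robot as it stands.
- The arm moves only by the shell command python3 -m crank 'ROWS' [OPENING]. ROWS is JSON, a list that holds one entry, the list of rows, each a list of 6 numbers: the shift along the tool's x, y, z in units of 30 mm (1.0 is 30 mm), then the turn, a rotation vector about the tool's x, y, z in units of 6 degrees (1.0 is 6 degrees). In form: [[[tx, ty, tz, rx, ry, rz], ...]]. A call has 1 to 12 rows; each row shifts and turns the pose as measured when the row begins, along the tool's axes as they then stand; what a row does not reach is not made up. A row lasts 1/12 s, in which the tool goes at most 41.7 mm and 7.16 degrees, less where a joint would pass 70% of its speed; a pose out of reach is approached as far as the arm can. A call is refused whole if a number of a shift passes 1 or a number of a turn 1, either way. A call with a gripper value outside its range is refused whole. OPENING is the gripper command: -1 is fully open, 1 is shut, values between are in proportion, set as the call begins (- or left out, the last holds). The fingers move at their own pace and stop on an object; the grip force is fixed at half the most. Time passes only in rows, so rows that do not move let the fingers close. It gives the time, the measured TCP pose, the force and the opening at its end, in the units of the state.
- ctrl.read_state(): the state, without advancing time (a new reading comes with each control period).
- ctrl.get_image(name): name is "side" or "top" or "wrist"; returns a dict with "color" (400x640x3 uint8, red, green, blue), "depth" (400x640 float32, mm along the optical axis (not along the pixel's ray), 0 where there is no reading), "camera_matrix" (3x3 intrinsics, pixels), "R" (3x3) and "t" (3): a world point X has camera coordinates R X + t. Camera axes: x right, y down, z forward; pixel columns grow to the right and rows downward; lengths in mm; the calibration is good to about 2 mm. A picture is of the moment at which its call begins.
- ctrl.finish_job(): hands the job in, once; it reports no verdict.
Trained networks look in a picture, given as the dict that the camera call returned (one of the last four; its "shot" number tells which), for a name from the list of things; names that differ only in an ending like _2 or _b are one class to them, and where a whole thing is asked for, a point or a joint stands for the part that bears it (a point fixed in the world has none). Each returns a list of dicts, best first, with "conf" (0 to 1); they miss things now and then, are a little off and sometimes report something else, mostly with a low value. They report only what shows in the picture. A call takes as long as a camera call.
- ctrl.search_frame(query, picture): "extent" ([centre column, centre row, width, height] in pixels, round what is visible of it).
The state is a dict: "clock": time; "qpos": joint angles; "qd": joint speeds; "tau": joint torques, N m; "eef_pos": TCP position; "tool_rot": TCP orientation; "force": force on the tool from outside, world axes, zero at the start; "torque": the same for the moment, N m; "width": finger opening in mm.
Only numpy, scipy, OpenCV 4.12 (cv2) and the standard library are available. Lean on these libraries where they do the work, as an engineer would, in place of code of your own. Each camera call takes 0.05 s, during which the arm holds its last target. There are 200 camera calls.

## Working session

There is one attempt and no reset: what is moved stays moved. The work goes in short steps, Python scripts to look and compute and a shell command to move; the robot and the scene stay as the last step left them, time stands still between calls to the robot, and variables do not carry over. Pictures are saved under pics/ and viewed, about 8 in all and at most 12, crops included, and the job is handed in when it is done.

```bash
ls; mkdir -p pics; cat > h.py <<'E'
import numpy as np, cv2
from cell import ctrl
def save(p,n,crop=None,s=1):
    c=p["color"][...,::-1]
    if crop: a,b,w,h=crop; c=c[b:b+h,a:a+w]
    cv2.imwrite("pics/"+n,cv2.resize(c,None,fx=s,fy=s,interpolation=cv2.INTER_CUBIC))
def ray_z(p,u,v,z):
    K,R,t=map(np.array,(p["camera_matrix"],p["R"],p["t"]))
    d=R.T@np.linalg.solve(K,[u,v,1]); c=-R.T@t
    return c+d*(z-c[2])/d[2]
def proj(p,X):
    q=np.array(p["camera_matrix"])@(np.array(p["R"])@np.array(X)+np.array(p["t"])); return q[:2]/q[2]
def px(p,u,v):
    K,R,t=map(np.array,(p["camera_matrix"],p["R"],p["t"]))
    d=p["depth"][int(v),int(u)]
    return R.T@(np.linalg.solve(K,[u,v,1])*d-t)
E
python3 - <<'E'
from h import *
s=ctrl.read_state(); print(s)
for n in ("top","side"):
    p=ctrl.get_image(n); save(p,n+"1.png")
    print(n,"cam",-np.array(p["R"]).T@np.array(p["t"]))
    for q in ("pin_grip","brass_a_grip","rack","jig"):
        for r in ctrl.search_frame(q,p)[:3]:
            e=r["extent"]; print(q,round(r["conf"],2),np.round(e),np.round(px(p,e[0],e[1])))
E
```

```text
pics
{'clock': 0.0, 'qpos': array([-1.32081474,  0.62939317,  0.0384467 ,  1.51836897, -0.02702028,
        0.9962799 , -0.02001005]), 'qd': array([ 7.23397537e-05,  2.00936663e-03,  7.24383900e-05, -1.65402741e-04,
       -4.72107193e-04, -5.31491730e-04,  4.63552548e-04]), 'tau': array([ 4.78766997e-04, -5.63399756e+01,  1.22675434e+00, -1.93442827e+01,
        1.11549729e-02,  1.02387645e-02,  8.65605529e-06]), 'eef_pos': array([201.6394479 , 617.27633759, 230.35836678]), 'tool_rot': array([-3.13966137e+00,  1.37180883e-05,  2.82578613e+00]), 'force': array([-0.05570599, -0.11672582, -0.55083748]), 'torque': array([-0.03873304, -0.02885943,  0.05120722]), 'width': 85.56887953578381}
top cam [ 415.10204212  -16.65702819 1455.11456296]
rack 0.86 [267. 207.  53.  25.] [507. 170.  63.]
rack 0.41 [186. 197.  28.  46.] [535. 447.  44.]
jig 0.89 [361. 194.  66.  50.] [ 557. -141.   62.]
side cam [459.56471077 846.52140189 569.98202611]
pin_grip 0.66 [332. 267.   8.  25.] [498. 247.  59.]
brass_a_grip 0.2 [436. 304.  88.  30.] [287. 267.   7.]
rack 0.82 [329. 268.  30.  67.] [503. 245.  54.]
jig 0.85 [319. 192.  61.  37.] [562. -60.  51.]
```

View pics/top1.png

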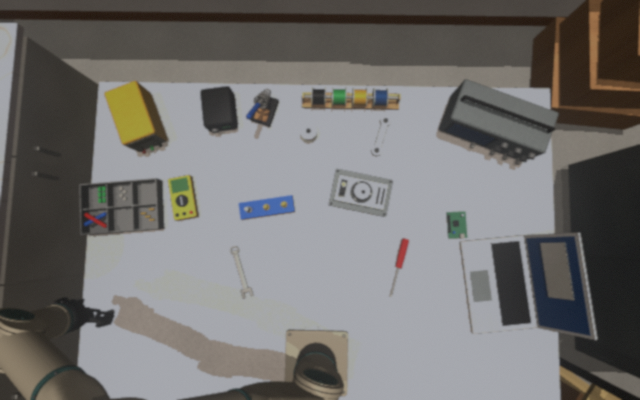

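View pics/side1.png

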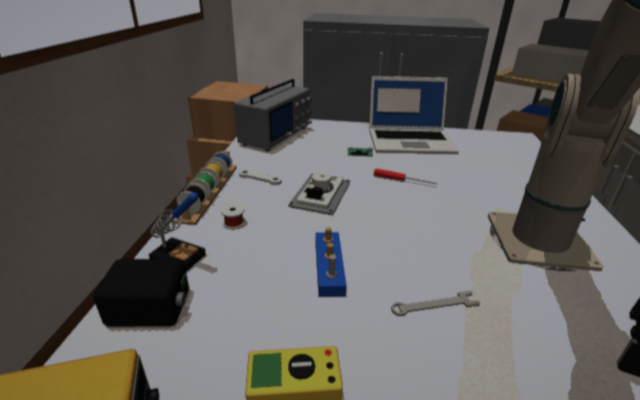

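The top view shows the rack at (267,207) with its pins in a row, and the jig at (361,194) with the carrier near (362,191). The side view shows the pins at about (328,235) to (331,270), with the steel pin not yet certain. I'll move the wrist camera over the rack.

```bash
cat >> h.py <<'E'
from scipy.spatial.transform import Rotation as Ro
def plan(X,yaw=None):
    s=ctrl.read_state(); R=Ro.from_euler("xyz",s["tool_rot"])
    d=R.inv().apply(np.array(X)-s["eef_pos"])/30
    T=Ro.from_euler("xyz",[np.pi,0,s["tool_rot"][2] if yaw is None else yaw])
    r=np.degrees((R.inv()*T).as_rotvec())/6
    print("tcp",np.round(s["eef_pos"],1),"rot",np.round(s["tool_rot"],4),"shift",np.round(d,3),"turn",np.round(r,3))
E
python3 - <<'E'
from h import *
p=ctrl.get_image("wrist"); s=ctrl.read_state(); R=Ro.from_euler("xyz",s["tool_rot"])
c=-np.array(p["R"]).T@np.array(p["t"]); print("cam in tool",R.inv().apply(c-s["eef_pos"])); print("axes in tool",R.inv().as_matrix()@np.array(p["R"]).T)
p=ctrl.get_image("top")
a,b=ray_z(p,249,210,60),ray_z(p,284,204,60);print(a,b, ray_z(p,361,192,60)); d=b-a; th=np.arctan2(-d[1],-d[0]);print("rack y angle",th)
for yaw in (th,th+np.pi,): print(yaw); plan([500,170,230],yaw)
E
```

```text
cam in tool [  64.93276536    0.97655497 -142.12571351]
axes in tool [[ 9.38434932e-04 -9.65728800e-01 -2.59551543e-01]
 [ 9.99999110e-01  1.15250572e-03 -6.72598087e-04]
 [ 9.48681981e-04 -2.59550680e-01  9.65729022e-01]]
[495.42880176 229.24790319  60.        ] [517.75419418 114.04434036  60.        ] [ 562.91378523 -139.62647576   60.        ]
rack y angle 1.762214450808772
1.762214450808772
tcp [201.8 617.9 231.3] rot [-3.1416e+00 -1.0000e-04  2.8258e+00] shift [-14.084 -11.103   0.043] turn [-1.0000e-03 -0.0000e+00  1.0156e+01]
4.903807104398565
tcp [201.8 617.9 231.3] rot [-3.1416e+00 -1.0000e-04  2.8258e+00] shift [-14.084 -11.103   0.043] turn [ 1.0000e-03 -1.0000e-03 -1.9844e+01]
```

```bash
python3 -m crank '[[[-0.95,-0.75,0,0,0,0.8],[-1,-0.65,0,0,0,0.8],[-1,-0.6,0,0,0,0.8],[-1,-0.5,0,0,0,0.8],[-1,-0.4,0,0,0,0.8],[-1,-0.3,0,0,0,0.8],[-1,-0.2,0,0,0,0.8],[-1,-0.15,0,0,0,0.8],[-1,-0.1,0,0,0,0.8],[-1,-0.05,0,0,0,0.8],[-1,0,0,0,0,0.8],[-1,0,0,0,0,0.8]]]' -1
python3 -c "
from h import *
plan([500,170,230],1.762)"
```

```text
clock: 1.6
eef_pos: [388.7, 275.9, 229.5]
tool_rot: [3.139, -0.013, 1.788]
force: [1.3, 0.3, -0.1]
width: 85.0
tcp [388.7 275.9 229.5] rot [ 3.1386 -0.0126  1.7877] shift [-4.246  2.865 -0.061] turn [ 0.027 -0.12   0.245]
```

```bash
python3 -m crank '[[[-1,0.7,0,0,0,0.2],[-1,0.7,0,0,-0.1,0],[-1,0.7,0,0,0,0],[-0.9,0.6,0,0,0,0],[-0.4,0.2,0,0,0,0],[0,0,0,0,0,0]]]'
python3 - <<'E'
from h import *
p=ctrl.get_image("wrist"); save(p,"w1.png")
for q in ("pin_grip","brass_a_grip","rack"):
    for r in ctrl.search_frame(q,p)[:3]:
        e=r["extent"]; print(q,round(r["conf"],2),np.round(e,1),np.round(ray_z(p,e[0],e[1],56)))
plan([500,170,230],1.762)
E
```

```text
clock: 2.1
eef_pos: [505.5, 153.4, 230.6]
tool_rot: [3.135, 0.001, 1.754]
force: [0.4, 0.7, 0.7]
width: 85.7
pin_grip 0.75 [334.2  89.2  21.9  23.5] [500. 237.  56.]
brass_a_grip 0.92 [332.5 152.2  21.3  18.8] [510. 182.  56.]
rack 0.82 [335.  145.4  59.6 179.6] [511. 188.  56.]
tcp [501.9 158.7 230.1] rot [ 3.1383e+00 -2.1000e-03  1.7620e+00] shift [0.383 0.008 0.005] turn [ 0.032 -0.02  -0.   ]
```

View pics/w1.png

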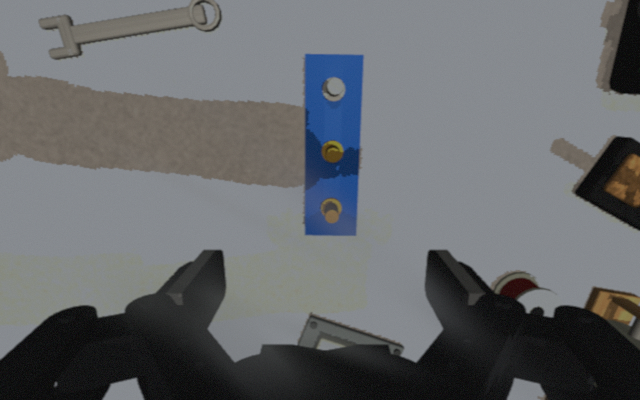

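Steel pin is the top one at (334,89); the two brass pins are at (332,152) and (331,212). I'll move over it and refine.

```bash
python3 -c "
from h import *
plan([498,235,200],1.762)"
python3 -m crank '[[[0.9,0,0.2,0,0,0],[0.9,0,0.2,0,0,0],[0.8,0,0.2,0,0,0],[0.4,0,0.2,0,0,0],[0,0,0,0,0,0]]]'
python3 - <<'E'
from h import *
p=ctrl.get_image("wrist"); save(p,"w2.png",(220,100,200,200),3)
s=ctrl.read_state(); 
for r in ctrl.search_frame("pin_grip",p)[:2]:
    e=r["extent"]; print(r["conf"],e)
print("depth top",px(p,e[0],e[1]))
# points by depth: journal top
K,R,t=map(np.array,(p["camera_matrix"],p["R"],p["t"]))
v,u=np.mgrid[0:400,0:640]; d=p["depth"]
P=(np.linalg.inv(K)@np.stack([u*d,v*d,d]).reshape(3,-1)-t[:,None]).T@R
ok=(d.ravel()>0)&(np.hypot(P[:,0]-498,P[:,1]-235)<22)
for a,b in ((28,31.5),(32.5,36),(74,82)):
    m=ok&(P[:,2]>a)&(P[:,2]<b); Q=P[m]; print(a,m.sum(),Q.mean(0),Q.min(0),Q.max(0), np.round([u.ravel()[m].mean(),v.ravel()[m].mean()],1))
np.save("pics/P.npy",P)
plan([498,235,150],1.762)
E
```

```text
tcp [501.9 158.7 230.1] rot [ 3.1383e+00 -2.1000e-03  1.7620e+00] shift [2.52  0.351 1.011] turn [ 0.032 -0.02  -0.   ]
clock: 2.72
eef_pos: [478.3, 257.4, 205.9]
tool_rot: [3.14, -0.006, 1.772]
force: [-0.4, -0.2, 0.8]
width: 85.3
0.72 [340.8, 208.4, 22.6, 31.2]
depth top [496.28161443 244.28571721  68.70255093]
28 913 [495.71039094 236.16706959  29.63208464] [476.05705949 213.0101083   28.03824327] [519.85365148 256.90132704  31.41250241] [336.6 204.8]
32.5 160 [498.33463108 242.47468878  33.64747264] [488.85779005 228.63260433  32.51285813] [510.58900988 249.9834608   35.97491336] [340.8 200.5]
74 210 [499.45824933 239.43939277  77.57901955] [492.88886095 232.6513993   74.49082682] [506.60981839 245.87606618  79.45691791] [343.7 217.4]
tcp [479.9 254.1 206.9] rot [ 3.1384 -0.0045  1.7682] shift [-0.752  0.462  1.893] turn [ 0.03  -0.043  0.059]
```

View pics/w2.png

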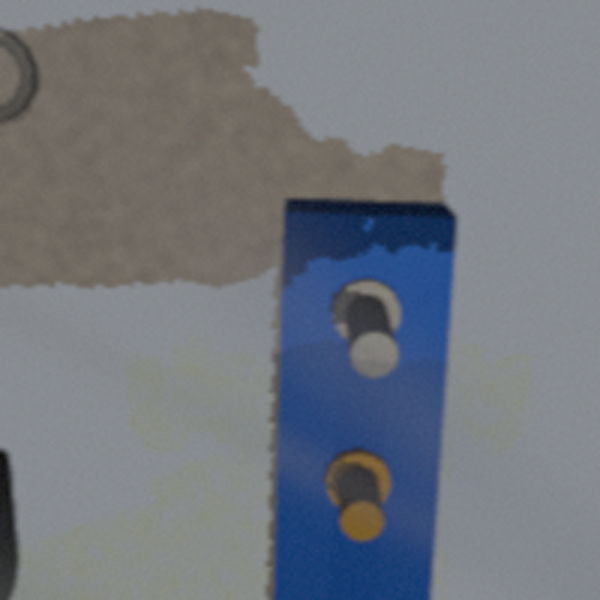

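Steel pin's top is at crop (374,354), which is (499.5, 239.4, 78) and matches the expected height of 78. Now the approach.

```bash
python3 -c "
from h import *
plan([499.5,239.4,100],1.762)"
python3 -m crank '[[[-0.3,0.3,0.7,0,0,0],[-0.25,0.25,0.7,0,0,0],[-0.05,0.05,0.7,0,0,0],[0,0,0.7,0,0,0],[0,0,0.6,0,0,0],[0,0,0,0,0,0],[0,0,0,0,0,0]]]'
python3 -c "
from h import *
plan([499.5,239.4,40],1.762)"
```

```text
tcp [479.9 254.1 206.9] rot [ 3.1384 -0.0045  1.7682] shift [-0.625  0.534  3.561] turn [ 0.03  -0.043  0.059]
clock: 3.4
eef_pos: [508.5, 228.6, 106.4]
tool_rot: [3.129, 0.001, 1.757]
force: [0.9, 0.7, 0.6]
width: 85.4
tcp [508.5 228.6 106.4] rot [3.1289e+00 9.0000e-04 1.7571e+00] shift [ 0.411 -0.257  2.209] turn [ 0.121  0.009 -0.046]
```

```bash
python3 -m crank '[[[0.3,-0.2,0.1,0.1,0,0],[0,0,0,0,0,0],[0,0,0,0,0,0],[0,0,0,0,0,0]]]'
python3 -c "
from h import *
plan([499.5,239.4,40],1.762)"
```

```text
clock: 3.73
eef_pos: [502.5, 235.9, 107.0]
tool_rot: [3.135, 0.0, 1.755]
force: [0.7, -0.3, -0.3]
width: 85.6
tcp [502.5 235.9 107. ] rot [3.1355e+00 4.0000e-04 1.7548e+00] shift [ 0.134 -0.09   2.233] turn [ 0.059  0.004 -0.069]
```

```bash
python3 -m crank '[[[0.1,-0.05,0.4,0.06,0,-0.06],[0,0,0.4,0,0,0],[0,0,0.4,0,0,0],[0,0,0.3,0,0,0],[0,0,0,0,0,0],[0,0,0,0,0,0]]]'
python3 - <<'E'
from h import *
plan([499.5,239.4,40],1.762)
p=ctrl.get_image("wrist"); save(p,"w3.png",(160,100,320,300),2)
E
```

```text
clock: 4.23
eef_pos: [501.7, 241.7, 60.7]
tool_rot: [3.137, -0.002, 1.765]
force: [-0.6, -0.9, 0.3]
width: 85.2
tcp [501.7 241.7  60.7] rot [ 3.1373e+00 -2.1000e-03  1.7653e+00] shift [-0.063 -0.088  0.69 ] turn [ 0.041 -0.021  0.032]
```

View pics/w3.png

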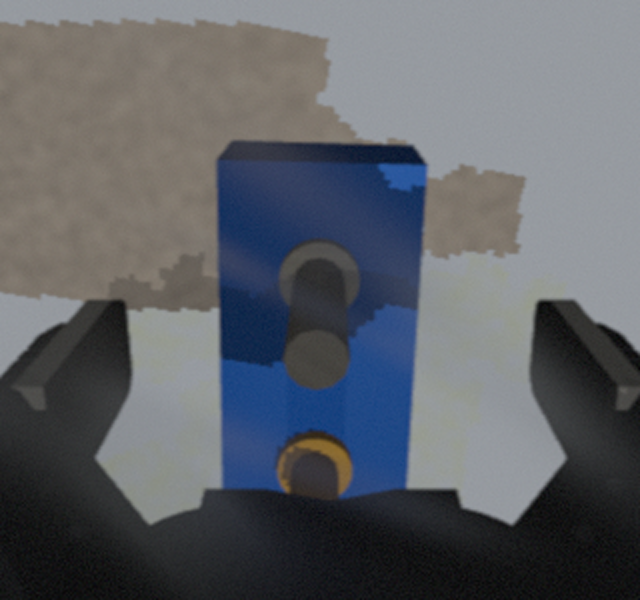

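Pin is centred between the fingers apart from ~2.5 mm, which agrees with the computed correction. Descend and grip.

```bash
python3 -m crank '[[[-0.06,-0.09,0.3,0.04,-0.02,0],[0,0,0.3,0,0,0],[0,0,0.08,0,0,0],[0,0,0,0,0,0],[0,0,0,0,0,0]]]'
python3 -c "
from h import *
plan([499.5,239.4,40],1.762)"
```

```text
clock: 4.7
eef_pos: [499.8, 239.4, 39.2]
tool_rot: [3.14, -0.0, 1.765]
force: [0.1, -1.0, 0.4]
width: 85.5
tcp [499.8 239.4  39.2] rot [ 3.1404e+00 -1.0000e-04  1.7653e+00] shift [ 0.002 -0.008 -0.027] turn [ 0.012 -0.001  0.032]
```

```bash
python3 -m crank '[[[0,0,-0.03,0,0,0],[0,0,0,0,0,0],[0,0,0,0,0,0],[0,0,0,0,0,0],[0,0,0,0,0,0],[0,0,0,0,0,0],[0,0,0,0,0,0],[0,0,0,0,0,0]]]' 1
python3 -c "
from h import *
plan([499.5,239.4,150],1.762)"
```

```text
clock: 5.37
eef_pos: [500.3, 239.6, 41.3]
tool_rot: [3.139, -0.001, 1.765]
force: [-0.1, 0.7, -1.4]
width: 12.5
tcp [500.3 239.6  41.3] rot [ 3.1388e+00 -7.0000e-04  1.7653e+00] shift [-0.    -0.018 -3.624] turn [ 0.027 -0.007  0.032]
```

```bash
python3 -m crank '[[[0,0,-0.2,0,0,0],[0,0,-0.4,0,0,0],[0,0,-0.6,0,0,0],[0,0,-0.8,0,0,0],[0,0,-0.9,0,0,0],[0,0,-0.8,0,0,0],[0,0,-0.4,0,0,0],[0,0,0,0,0,0],[0,0,0,0,0,0]]]'
python3 - <<'E'
from h import *
p=ctrl.get_image("top"); save(p,"t2.png",(310,150,120,90),5)
for r in ctrl.search_frame("jig",p)[:1]+ctrl.search_frame("seat_mark",p)[:2]:
    e=r["extent"]; print(r["conf"],e,ray_z(p,e[0],e[1],60))
plan([562.9,-139.6,160],1.762)
E
```

```text
clock: 6.12
eef_pos: [499.6, 238.9, 175.4]
tool_rot: [3.138, -0.001, 1.764]
force: [-0.5, -0.2, -2.2]
width: 12.7
0.85 [361.8, 194.5, 61.2, 51.6] [ 554.66288136 -142.36405631   60.        ]
0.58 [361.1, 192.8, 59.8, 46.7] [ 560.26168208 -139.98798901   60.        ]
0.5 [308.1, 132.6, 20.1, 21.3] [759.88373589  40.19967488  60.        ]
tcp [498.8 238.5 173.6] rot [ 3.1411e+00 -3.0000e-04  1.7641e+00] shift [-12.779  -0.324   0.449] turn [ 0.004 -0.002  0.02 ]
```

View pics/t2.png

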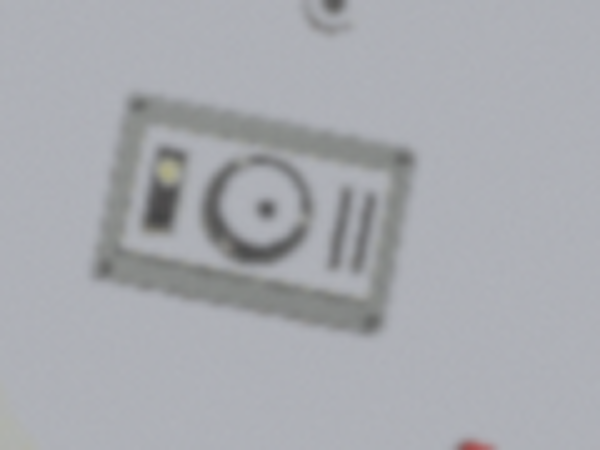

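Hole shows as a dark dot at crop (267,209), i.e. full pixel (363.4,191.8); the dark seat ring is centred near (361.4,192). I'll move past the jig so the wrist camera sees it clear of the pin.

```bash
python3 -m crank '[[[-0.5,0,0,0,0,0],[-1,0,0.1,0,0,0],[-1,-0.05,0.1,0,0,0],[-1,-0.05,0.1,0,0,0],[-1,-0.05,0.1,0,0,0],[-1,-0.05,0.1,0,0,0],[-1,-0.05,0,0,0,0],[-1,-0.05,0,0,0,0],[-1,0,0,0,0,0],[-1,0,0,0,0,0],[-1,0,0,0,0,0],[-1,0,0,0,0,0]]]'
python3 -m crank '[[[-0.9,0,0,0,0,0],[-0.5,0,0,0,0,0],[-0.2,0,0,0,0,0],[0,0,0,0,0,0],[0,0,0,0,0,0]]]'
python3 - <<'E'
from h import *
plan([562.9,-139.6,160],1.762)
p=ctrl.get_image("wrist"); save(p,"w4.png")
import pickle; pickle.dump(p,open("pics/w4.pkl","wb"))
E
```

```text
clock: 7.27
eef_pos: [549.1, -105.5, 139.9]
tool_rot: [-3.111, -0.009, 1.782]
force: [-0.3, 0.4, -1.0]
width: 12.3
clock: 7.68
eef_pos: [555.0, -163.9, 133.0]
tool_rot: [-3.1, -0.008, 1.77]
force: [-0.8, -0.2, 0.1]
width: 12.5
tcp [ 555.  -163.9  133. ] rot [-3.0998 -0.0082  1.7696] shift [ 0.749  0.379 -0.911] turn [-0.399 -0.077  0.074]
```

View pics/w4.png

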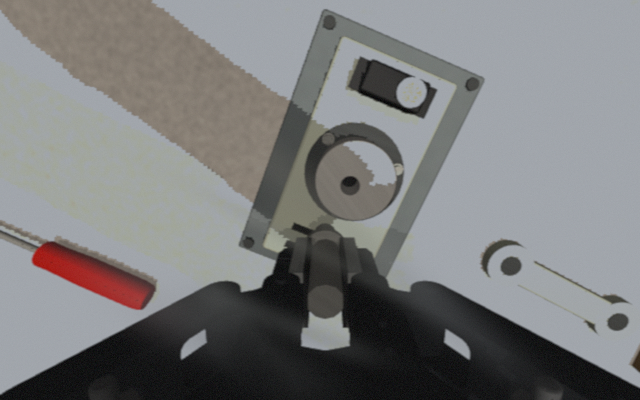

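Picture shows the hole at (350,185) in the carrier, foot of the held pin near (322,228), and a slight tool tilt to undo. Straighten and look closer.

```bash
python3 -m crank '[[[0,0.1,0.1,-0.4,-0.08,0.07],[0,0.2,0.1,0,0,0],[0,0.1,0.1,0,0,0],[0,0,0,0,0,0],[0,0,0,0,0,0]]]'
python3 - <<'E'
from h import *
plan([562.9,-139.6,120],1.762)
p=ctrl.get_image("wrist"); save(p,"w5.png",(240,100,200,150),4)
s=ctrl.read_state();R=Ro.from_euler("xyz",s["tool_rot"])
f=s["eef_pos"]+R.apply([0,0,33.3]); print("foot",f,"px",proj(p,f))
import pickle; pickle.dump((p,s),open("pics/w5.pkl","wb"))
E
```

```text
clock: 8.15
eef_pos: [567.7, -152.1, 122.4]
tool_rot: [-3.14, -0.005, 1.773]
force: [-0.2, 0.2, -0.4]
width: 12.7
tcp [ 567.7 -152.1  122.4] rot [-3.1399 -0.0053  1.7734] shift [ 0.442 -0.073  0.083] turn [-0.016 -0.051  0.109]
foot [ 567.67642682 -151.77665352   89.08690486] px [323.36403939 231.6602381 ]
```

View pics/w5.png

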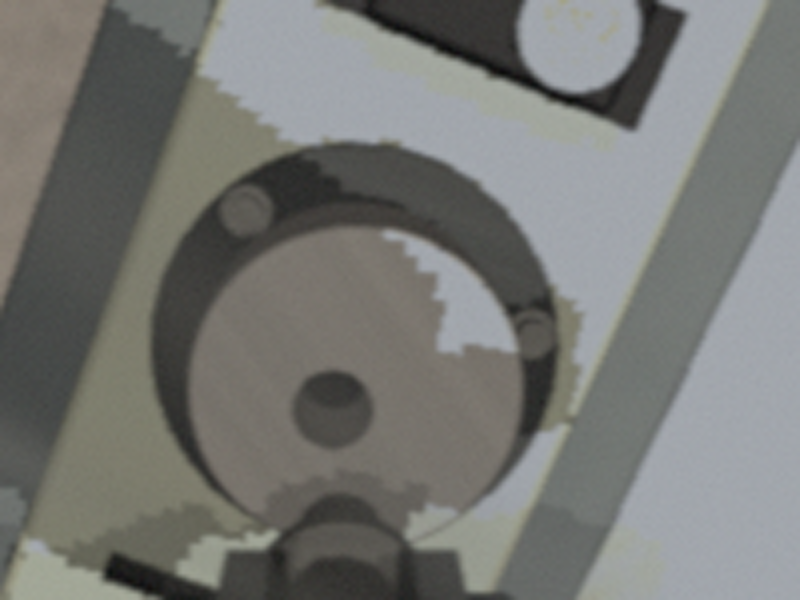

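```bash
python3 - <<'E'
from h import *
import pickle
p,s=pickle.load(open("pics/w5.pkl","rb")); R=Ro.from_euler("xyz",s["tool_rot"])
e=s["eef_pos"]+R.apply([5.8,0,33.3]); b=np.array([325.2,223.7])-proj(p,e); print("bias px",b)
h=ray_z(p,323.25,202.5,60); h2=ray_z(p,323.25-b[0],202.5-b[1],60); print("hole raw",h,"corr",h2)
g=cv2.HoughCircles(cv2.resize(cv2.cvtColor(p["color"],cv2.COLOR_RGB2GRAY)[180:225,300:350],None,fx=4,fy=4,interpolation=cv2.INTER_CUBIC),cv2.HOUGH_GRADIENT,1,50,param1=80,param2=15,minRadius=34,maxRadius=46); print(g/4+[300,180,0])
c=ray_z(p,240+352/4,100+342/4,30); print("seat bottom-ish",c)
plan(h2+[0,0,40],1.7734)
E
```

```text
bias px [1.84142915 1.88886213]
hole raw [ 565.62268133 -143.08659104   60.        ] corr [ 564.22851067 -142.10588015   60.        ]
[[[322.875      201.875        9.47500038]]]
seat bottom-ish [ 567.86443673 -138.05776372   30.        ]
tcp [ 567.8 -151.9  122.4] rot [-3.14   -0.0056  1.7736] shift [ 0.341 -0.048  0.748] turn [-0.015 -0.053  0.002]
```

```bash
python3 -m crank '[[[0.17,-0.03,0.2,-0.02,-0.05,0],[0.17,-0.02,0.2,0,0,0],[0,0,0.2,0,0,0],[0,0,0.1,0,0,0],[0,0,0,0,0,0],[0,0,0,0,0,0]]]'
python3 -c "
from h import *
plan([564.2,-142.1,97],1.7734);print(ctrl.read_state()['force'])"
```

```text
clock: 8.7
eef_pos: [563.7, -139.9, 98.8]
tool_rot: [-3.141, -0.0, 1.776]
force: [-0.6, 0.4, -0.6]
width: 12.3
tcp [ 563.7 -139.9   98.8] rot [-3.1407e+00 -5.0000e-04  1.7756e+00] shift [-0.076  0.003  0.061] turn [-0.008 -0.004  0.021]
[-0.5987457   0.41874697 -0.59711661]
```

```bash
python3 -m crank '[[[-0.08,0,0,0,0,0],[0,0,0,0,0,0],[0,0,0.05,0,0,0],[0,0,0.05,0,0,0],[0,0,0,0,0,0]]]'
python3 -c "
from h import *
plan([564.2,-142.1,97],1.7734)
p=ctrl.get_image('wrist'); save(p,'w6.png',(270,150,110,90),6)"
```

```text
clock: 9.12
eef_pos: [564.6, -143.9, 96.1]
tool_rot: [3.141, 0.001, 1.774]
force: [0.3, -0.3, -0.9]
width: 12.5
tcp [ 564.6 -143.9   96.1] rot [3.1415e+00 7.0000e-04 1.7739e+00] shift [ 0.061 -0.001 -0.031] turn [0.001 0.007 0.005]
```

View pics/w6.png

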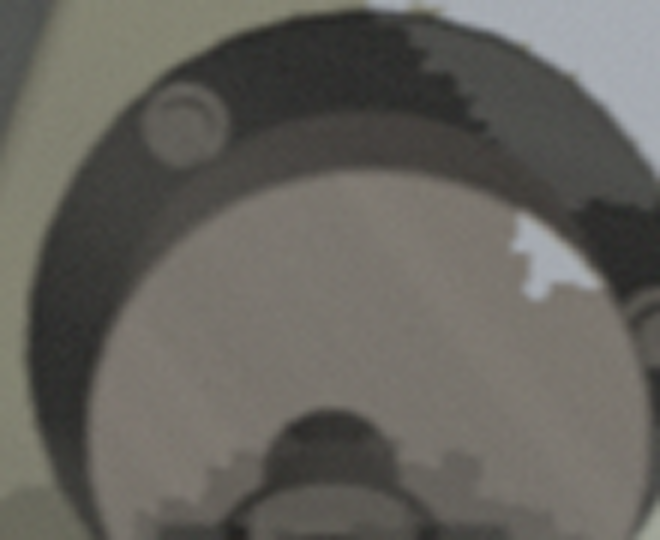

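Hole rim's top edge is at crop (333,408), with a ~30 px dark gap before the shank: the foot is ~1.8 mm short in tool +x and laterally centred, agreeing with the computed shift.

```bash
python3 -m crank '[[[0.05,0,0.03,0,0,0],[0,0,0,0,0,0],[0,0,0,0,0,0]]]'
python3 -c "
from h import *
plan([564.2,-142.1,93],1.7734)"
python3 -m crank '[[[0,0,0.04,0,0,0],[0,0,0.04,0,0,0],[0,0,0.04,0,0,0],[0,0,0,0,0,0]]]'
python3 -c "
from h import *
plan([564.2,-142.1,93],1.7734)"
```

```text
clock: 9.42
eef_pos: [564.4, -142.5, 95.4]
tool_rot: [3.141, 0.001, 1.774]
force: [-0.7, 0.5, -1.9]
width: 12.3
tcp [ 564.4 -142.5   95.4] rot [3.1410e+00 9.0000e-04 1.7737e+00] shift [ 0.014 -0.005  0.079] turn [0.006 0.009 0.003]
clock: 9.75
eef_pos: [564.6, -142.2, 91.6]
tool_rot: [3.141, 0.001, 1.774]
force: [-0.3, 0.1, -0.8]
width: 12.2
tcp [ 564.6 -142.2   91.6] rot [3.1407e+00 9.0000e-04 1.7740e+00] shift [ 0.005 -0.011 -0.048] turn [0.008 0.009 0.006]
```

```bash
python3 -m crank '[[[0,0,0.03,0,0,0],[0,0,0.03,0,0,0],[0,0,0,0,0,0]]]'; python3 -m crank '[[[0,0,0.03,0,0,0],[0,0,0.03,0,0,0],[0,0,0,0,0,0]]]'
```

```text
clock: 10.0
eef_pos: [564.5, -142.2, 89.4]
tool_rot: [3.141, 0.001, 1.774]
force: [-0.4, -0.6, -0.4]
width: 12.6
clock: 10.25
eef_pos: [564.7, -142.4, 89.0]
tool_rot: [3.14, 0.001, 1.774]
force: [0.5, -0.1, 0.1]
width: 12.4
```

```bash
python3 -m crank '[[[0,0,0.06,0,0,0],[0,0,0.06,0,0,0]]]'; python3 -m crank '[[[0,0,0.1,0,0,0],[0,0,0.1,0,0,0]]]'
```

```text
clock: 10.42
eef_pos: [565.0, -142.6, 86.9]
tool_rot: [3.139, 0.001, 1.774]
force: [-2.6, 0.4, 9.1]
width: 12.5
clock: 10.58
eef_pos: [565.0, -142.6, 82.8]
tool_rot: [3.138, 0.0, 1.774]
force: [-2.6, 1.2, 9.8]
width: 12.3
```

```bash
python3 -m crank '[[[0,-0.02,0.1,0.03,0,0],[0,0,0.1,0,0,0]]]'; python3 -m crank '[[[0,0,0.09,0,0,0],[0,0,0.09,0,0,0]]]'
```

```text
clock: 10.75
eef_pos: [565.1, -142.5, 78.8]
tool_rot: [3.14, 0.0, 1.774]
force: [-3.6, 0.7, 9.2]
width: 12.5
clock: 10.92
eef_pos: [565.0, -142.6, 75.1]
tool_rot: [3.139, -0.0, 1.773]
force: [-3.3, 0.5, 9.7]
width: 12.5
```

```bash
python3 -m crank '[[[0,-0.02,0.06,0.01,0,0],[0,0,0.05,0,0,0]]]'; python3 -m crank '[[[0,0,0.06,0,0,0]]]';  python3 -m crank '[[[0,0,0.06,0,0,0]]]'
```

```text
clock: 11.08
eef_pos: [565.0, -142.6, 73.5]
tool_rot: [3.138, -0.001, 1.773]
force: [-2.9, 1.0, 8.9]
width: 12.7
clock: 11.17
eef_pos: [565.0, -142.6, 72.5]
tool_rot: [3.138, -0.001, 1.773]
force: [-3.6, 0.6, 8.7]
width: 12.8
clock: 11.25
eef_pos: [565.0, -142.6, 71.5]
tool_rot: [3.138, -0.001, 1.773]
force: [-3.0, 0.7, 8.6]
width: 12.9
```

```bash
for i in 1; do python3 -m crank '[[[0,0,0.05,0,0,0]]]'; done;  python3 -m crank '[[[0,0,0.05,0,0,0]]]'; python3 -m crank '[[[0,0,0.05,0,0,0]]]'
```

```text
clock: 11.33
eef_pos: [565.0, -142.6, 71.1]
tool_rot: [3.137, -0.001, 1.773]
force: [-3.6, 1.1, 17.1]
width: 12.8
clock: 11.42
eef_pos: [565.0, -142.7, 71.0]
tool_rot: [3.137, -0.001, 1.773]
force: [-5.8, 2.0, 18.3]
width: 12.2
clock: 11.5
eef_pos: [565.0, -142.6, 71.1]
tool_rot: [3.136, -0.002, 1.773]
force: [-4.4, 1.1, 13.9]
width: 12.6
```

Motion stopped at 71.1 mm (71.3 predicted) with rising force, so the collar is seated. Release and retreat.

```bash
python3 -m crank '[[[0,0,0,0,0,0],[0,0,0,0,0,0]]]'; python3 -m crank '[[[0,0,-0.02,0,0,0],[0,0,0,0,0,0],[0,0,0,0,0,0],[0,0,0,0,0,0],[0,0,0,0,0,0],[0,0,0,0,0,0],[0,0,0,0,0,0]]]' -1
python3 -m crank '[[[0,0,-0.3,0,0,0],[0,0,-0.5,0,0,0],[0,0,-0.6,0,0,0],[0,0,-0.7,0,0,0],[0,0,-0.7,0,0,0],[0,0,-0.5,0,0,0],[-0.4,0,-0.3,0,0,0],[-0.4,0,0,0,0,0],[-0.3,0,0,0,0,0],[0,0,0,0,0,0],[0,0,0,0,0,0]]]'
python3 - <<'E'
from h import *
p=ctrl.get_image("wrist"); save(p,"w7.png")
for r in ctrl.search_frame("pin_grip",p)[:1]:
    e=r["extent"]; print(r["conf"],e)
K,R,t=map(np.array,(p["camera_matrix"],p["R"],p["t"]))
v,u=np.mgrid[0:400,0:640]; d=p["depth"]
P=(np.linalg.inv(K)@np.stack([u*d,v*d,d]).reshape(3,-1)-t[:,None]).T@R
ok=(d.ravel()>0)&(np.hypot(P[:,0]-565,P[:,1]+142)<20)
for a,b in ((57,62.5),(62.5,67),(100,118)):
    Q=P[ok&(P[:,2]>a)&(P[:,2]<b)]; print(a,len(Q),np.median(Q,0) if len(Q) else "")
E
```

```text
clock: 11.67
eef_pos: [565.1, -142.7, 71.9]
tool_rot: [3.136, -0.002, 1.773]
force: [-0.1, 0.2, -1.0]
width: 12.6
clock: 12.25
eef_pos: [565.4, -142.8, 71.4]
tool_rot: [3.136, -0.001, 1.773]
force: [0.0, -0.2, 0.4]
width: 85.4
clock: 13.17
eef_pos: [570.9, -177.2, 187.8]
tool_rot: [3.136, -0.002, 1.773]
force: [0.5, 1.5, -0.2]
width: 85.5
0.84 [325.0, 152.6, 28.2, 29.4]
57 1294 [ 563.17822456 -138.42290973   59.63387344]
62.5 231 [ 562.68026953 -138.08681689   63.72323552]
100 350 [ 565.54905262 -142.53224361  107.52835135]
```

View pics/w7.png

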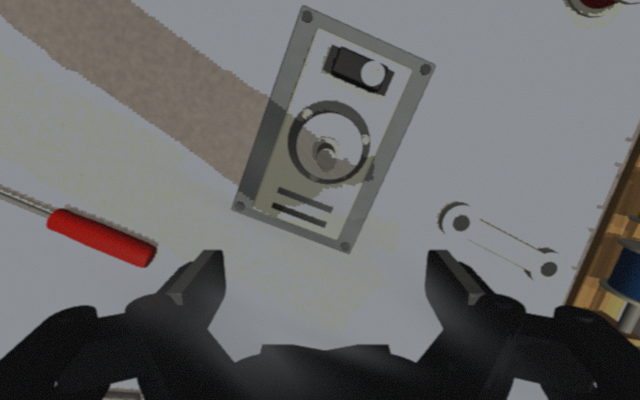

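Pin stands upright in the carrier at (325,152), collar top 63.7 mm (64 expected) and pin top 107.5 mm (108 expected): home.

```bash
python3 -c "
from h import *
print(ctrl.finish_job())"
```

```text
the job is handed in; nothing more can be done
None
```

The steel pin is in the carrier's hole with its collar on the face, and the job was handed in at about 13 s of the 67 s allowed. No verdict was reported.

- **Finding the hole:** I took the pin from the end hole of the rack and located the carrier's hole with the wrist camera. I corrected that by where the pin's foot showed in the same picture. The foot dropped in on the first light lowering, so no search by feel was needed.
- **Pressing:** It took a steady push of about 9–10 N, with about 3 N sideways. The tool stopped at 71.1 mm against 71.3 mm predicted for the collar seating. The highest wrist force I read was about 19 N, far below the 50 N limit.
- **Last checks:** After letting go and backing away, depth readings gave the collar top at 63.7 mm (64 expected) and the pin top at 107.5 mm (108 expected). The gripper was open and clear of everything.
- **Not checked:** I did not look at the brass pins or the far bench items again. No unexpected contact force appeared in the readings, which were taken between moves. The median position of the collar points was about 5 mm off the pin top's, probably because the journal hides part of the collar. The picture showed the pin upright.

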